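# Fetch the carrier from the soak tank with the hook rod

### The job

Take the hook rod from its stand and use it to fetch the small carrier that hangs deep in the tall narrow soak tank: catch its lifting bar with the hook, draw it gently along the tank toward the front end (nearest you) until you feel the stop, and lift it out there through the gap in the hold-down strips. Stand the carrier upright in the shallow drain tray, setting it down gently, then hang the rod back in its stand as it was. Touch the carrier only with the rod, never strain rod, carrier or tank (keep well under 15 N), and leave the other things where they are.

Things in the scene. Friction and masses are not known exactly. Their poses are not given: they have to be found in the camera images.
- tank: Tall narrow open-topped steel soak tank, fixed. Outside 230 (x) x 50 (y) x 140 mm (z), 3 mm walls: inside 224 x 44 mm. Origin: centre of its underside; x along its length, the front end (nearer the robot, with a small dark drain plug) at -x; z up
- tank_ledge (a point): Mid-length of the tank, 64 mm above its origin: the level of the tops of two ledges, one along each long wall (7 mm wide), on which the carrier's ears hang and slide (friction 1 to 3 N). Above each ledge a rigid hold-down strip, 6 mm wide, 12 to 20 mm higher than this point, keeps the carrier from being lifted; the carrier starts under the strips
- tank_front (a point): Ledge level, 58 mm toward the front from mid-length. In front of the strips is a gap, closed by a rigid upright stop on each ledge; strips and stops are one insert whose place is NOT reported: the carrier meets the stop with its centre up to 32 mm before or after this point along x. Feel for it: 4 to 7 N over the sliding friction. There its ears are in the gap with 4 mm to spare toward +x; only there it lifts out
- carrier: The carrier's frame: origin at the centre of its underside, z up, 0.14 to 0.28 kg. It hangs in the tank, its axes along the tank's, underside 8 mm above the tank's underside
- carrier_mid (a point): Small steel basket with a plaster block in it, loose, 40 (x) x 25 (y) x 32 mm, with two ears on straps above it that rest on the tank's ledges (20 mm along x, 42 mm across over both, 56 to 66 mm above its underside). This point lies on its upright axis, 33 mm above its underside and 30 mm below the middle of its lifting bar
- carrier_bar (a point): Middle of the carrier's lifting bar, 63 mm above its underside: a 6 mm thick round bar across the tank (along y) like a low roof, falling 3 mm to its ends at y = +-11.5 mm. Free below it down to the basket's top, 31 mm below this point. The hook goes under it along x, between the straps (19 mm apart)
- rod: The hook rod's frame: origin at the centre of its handle (same point as rod_grip), z up along the handle
- rod_grip (a point): Centre of the hook rod's wooden handle, 24 x 24 x 60 mm, upright; the rod weighs 0.12 kg. Below the handle a steel shank, 8 mm thick, on its axis. The hook at its foot points along the rod's +x, which at the start points away from the robot within 25 degrees
- rod_hook (a point): Middle of the hook's saddle, on the centre line of its 6 mm wire: 126 mm below the handle's centre and 9.5 mm along rod +x. The wire leaves the shank along +x for 18 mm, then turns up 10 mm; the tip's top is 13 mm above this point. The open saddle is 11 mm wide (rod x = 4 to 15 mm) and catches a bar from below, the tip beyond it
- stand: Fixed stand for the rod: base 110 x 80 mm, a post behind and a fork whose top is 109 mm above the bench, its 16 mm slot open toward -x. Origin on the bench under the middle of the rod's place; x from the slot's mouth toward the post, z up
- stand_rest (a point): Where the handle's centre is when the rod hangs home, 139 mm above the bench. The handle stands on the fork, shank in the slot, between a front and a back lip 6 mm high and 32 mm apart: lift the rod over 6 mm before drawing it out toward stand -x, and put it back the same way
- tray: Shallow steel drain tray, fixed, 140 x 140 mm, rim 14 mm high, walls and floor 4 mm; origin at the centre of its underside
- cup: Bystander, to be left alone: small pink-stained cup, 79x78x63 mm; origin at the centre of its underside
- rib: Bystander, to be left alone: flat wooden kidney-shaped rib, 52x100x9 mm; origin at the centre of its underside
- tape: Bystander, to be left alone: roll of masking tape lying flat, 104x107x25 mm; origin at the centre of its underside
- blank: Bystander, to be left alone: pale plaster blank, 40x55x16 mm; origin at the centre of its underside

How it is judged (in metres and radians):
On the way, in this order (a step that is already met when the one before it is completed fails the run):
1. the carrier hangs on the hook, clear above the tank (height (world z) of carrier_mid above 0.178 m and contact force between rod and carrier above 0.5 N), for 0.2 s.
2. the carrier stands upright in the tray, off the hook (x of carrier_mid in the frame of tray between -0.045 and 0.045 m and y of carrier_mid in the frame of tray between -0.05 and 0.05 m and z of carrier_mid in the frame of tray below 0.045 m and angle between carrier_mid's own z axis and vertical below 0.15 rad and linear speed of carrier below 0.02 m/s and contact force between rod and carrier below 0.1 N), for 0.3 s.
At the end, for the whole second after the job is handed in: Carrier upright (0.15 rad), still, off the hook, on the tray floor, its centre within 45 mm (tray x) and 50 mm (y) of the tray centre; rod back in its stand, still, upright within 0.12 rad, handle within 12 mm of its place in x and y and 7 mm in height (all of step 2 and x of rod_grip in the frame of stand between -0.012 and 0.012 m and y of rod_grip in the frame of stand between -0.012 and 0.012 m and z of rod_grip in the frame of stand between 0.132 and 0.146 m and angle between rod_grip's own z axis and vertical below 0.12 rad and linear speed of rod below 0.02 m/s); the robot touches nothing.
It fails at once if the rod strains against the carrier (over 15 N) (contact force between rod and carrier above 15 N).
It fails at once if the rod strains against the tank (over 15 N) (contact force between rod and tank above 15 N).
It fails at once if the carrier is dropped or pressed into the tray (over 25 N) (contact force between carrier and tray above 25 N).
It fails at once if the gripper touches the carrier (contact force between the fingers and carrier above 0.5 N).
It fails at once if a bystander is moved more than 25 mm (distance of any of cup, rib, tape, blank from where it was at the start of the episode above 0.025 m).
It also fails if it takes over 72 s, if anything falls off the work surface, if the arm or the gripper's body presses on something with over 40 N, if the wrist force passes 120 N, or if a joint passes its speed limit or range.

### The arm

A 6-joint arm with a two-finger parallel gripper is mounted at the origin on a cart in front of the work surface, level with it; the furniture and walls round the work are solid. World frame = base frame: x ahead of the robot, y to its left, z up, the work surface at z = 0. Lengths are in mm, angles in rad, forces in N, time in s.
With the tool pointing down it reaches from about 300 to 775 mm from the base axis. Payload 14.6 kg.
Tool frame: the origin (TCP) lies midway between the tips of the shut fingers; the grasp point (between the pads) lies 19 mm behind it; y points along the fingers, z is the direction in which the jaws open and shut, and the axes are right-handed (so a half turn about y gives the same grasp; the last joint's range is limited). The gripper opens to 94 mm and grips with 3 to 60 N. Pads are 16 mm wide; open, the fingers measure 119 mm over their backs; the gripper's body (75 mm by 177 mm) begins 78 mm behind the grasp point.
Start: joints at [1.275, 0.3, 1.521, -0, 1.321, -0.067], TCP at [124.743, 535.657, 171.046] pointing down, gripper open.
Joint ranges: [-3.03, 3.03], [-0.79, 2.21], [0.23, 2.52], [-1.04, 4.18], [0, 3.07], [-2.55, 2.55]. Speed limits (rad/s): [2.22, 2.22, 2.57, 3.14, 3.14, 3.14].

### API

Orientations are given as [roll, pitch, yaw] about the fixed x, y, z axes, in that order (R = Rz(yaw) Ry(pitch) Rx(roll)).
In Python, from cell import manip gives the robot as it stands.
- The arm moves only by the tool play_rows, never from a script. Its argument "series" is a list of rows, each a list of 3 entries, a list of its own where there are three numbers: the shift along the tool's x, y, z in m, then the turn about the tool's y in rad, then the closure, from 0 (fully open) to 1 (shut). In form: [[[dx, dy, dz], twist, grip], ...]. A call has 1 to 20 rows; each row is the pose to reach, as a shift and turn from the pose measured when the call began, along the tool's axes at that moment; what a row does not reach only later rows make up. A row lasts 1/10 s, in which the tool goes at most 50 mm and 8.59 degrees, less where a joint would pass 70% of its speed; a pose out of reach is approached as far as the arm can. A call with a gripper value outside its range is refused whole. The fingers move at their own pace and stop on an object; "squeeze" is the grip in N (left out, the last holds). Time passes only in rows, so rows that repeat a pose let the fingers close. It gives the time, the measured TCP pose, the force and the opening at its end, in the units of the state.
- manip.read_state(): the state, without advancing time (a new reading comes with each control period).
- manip.camera(name): name is "side" or "top" or "wrist"; returns the picture (420x560x3 uint8, red, green, blue); there is no depth.
- manip.camera_params(name): a dict with "K" (3x3 intrinsics, pixels), "dist_coeffs" ([k1, k2, p1, p2, k3] as OpenCV has them; the pictures are not rectified), "rvec" (rotation vector, rad) and "tvec" (3), from world to camera coordinates, as OpenCV has them. Camera axes: x right, y down, z forward; pixel columns grow to the right and rows downward; lengths in mm; the calibration is good to about 2 mm. A picture is of the moment at which its call begins: read the wrist's pose just before it. camera_params takes no time and is no camera call; for the wrist camera it gives the pose at the moment of the call.
- manip.sign_off(): hands the job in, once; it reports no verdict.
The state is a dict: "clock": time; "joints": joint angles; "qd": joint speeds; "effort": joint torques, N m; "eef_pos": TCP position; "eef_rot": TCP orientation; "wrist_force": force on the tool from outside, world axes, zero at the start; "moment": the same for the moment, N m; "finger_gap": finger opening in mm.
Only numpy, scipy, OpenCV 4.12 (cv2) and the standard library are available. Lean on these libraries where they do the work, as an engineer would, in place of code of your own. Each camera call takes 0.05 s, during which the arm holds its last target. There are 200 camera calls.

## Working session

There is one attempt and no reset: what is moved stays moved. The work goes in short steps, Python scripts to look and compute and a tool call to move; the robot and the scene stay as the last step left them, time stands still between calls to the robot, and variables do not carry over. Pictures are saved under pics/ and viewed, about 8 in all and at most 12, crops included, and the job is handed in when it is done.

Besides the shell and the picture viewer there is one more tool, called after "Emit:" by a JSON object that holds its "api" and its "payload", one argument or row to a line. play_rows: Moves the arm, as the interface text tells. Its arguments: {"type":"object","properties":{"series":{"type":"array","items":{"type":"array"}},"squeeze":{"type":"number"}},"required":["series"]}

```bash
mkdir -p pics; ls
cat > h.py <<'E'
import numpy as np, cv2
from cell import manip
def cp(n):
    p=manip.camera_params(n); return [np.array(p[k],float) for k in("K","dist_coeffs","rvec","tvec")]
def ray(n,uv,P=None):
    K,d,r,t=P or cp(n); R=cv2.Rodrigues(r)[0]
    q=cv2.undistortPoints(np.array(uv,float).reshape(-1,1,2),K,d).reshape(-1,2)
    D=np.c_[q,np.ones(len(q))]@R; return -R.T@t.ravel(),D
def onz(n,uv,z,P=None):
    o,D=ray(n,uv,P); return o+D*((z-o[2])/D[:,2])[:,None]
def proj(n,X,P=None):
    K,d,r,t=P or cp(n); return cv2.projectPoints(np.array(X,float).reshape(-1,1,3),r,t,K,d)[0].reshape(-1,2)
def snap(n,f):
    im=manip.camera(n); cv2.imwrite('pics/'+f,im[:,:,::-1]); return im
E
python3 - <<'E'
from h import *
for n in("side","top"):
    snap(n,n+"0.png"); o,D=ray(n,[[280,210]]); print(n,o,D, cp(n)[0].tolist())
print(manip.read_state())
E
```

```text
pics
side [297.37759412 815.04807945 470.952025  ] [[ 0.29942109 -0.86622224 -0.40009307]] [[406.09760848909804, 0.0, 283.3022136261424], [0.0, 406.09760848909804, 210.61544813595478], [0.0, 0.0, 1.0]]
top [ 317.23999902   35.35489058 1411.25164278] [[ 0.17734106  0.01491666 -0.98403743]] [[513.8948176839294, 0.0, 279.8878309350776], [0.0, 513.8948176839294, 210.72147094749002], [0.0, 0.0, 1.0]]
{'clock': 0.1, 'joints': array([ 1.27542943e+00,  3.00401329e-01,  1.52151777e+00, -1.78594056e-05,
        1.32070575e+00, -6.66072268e-02]), 'qd': array([-2.75075547e-04, -1.94703457e-03, -1.20594261e-03, -9.37666393e-04,
       -9.89745824e-05,  4.94791688e-04]), 'effort': array([ 5.06848610e-04, -5.32636929e+01, -3.53284371e+01,  7.09029450e-02,
        2.34229368e-02, -1.01724484e-04]), 'eef_pos': array([124.65563439, 535.40734527, 170.55140214]), 'eef_rot': array([-1.57182739e+00,  5.14400149e-05, -2.28755268e-01]), 'wrist_force': array([-0.2576092 , -0.51536075, -0.13827159]), 'moment': array([-0.03102352,  0.0181397 , -0.01371134]), 'finger_gap': 94.09124697626729}
```

View pics/top0.png

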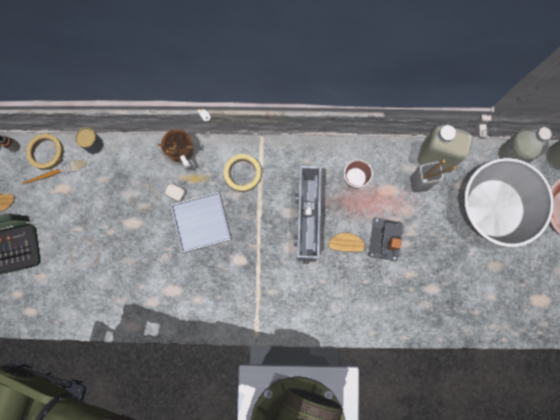

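View pics/side0.png

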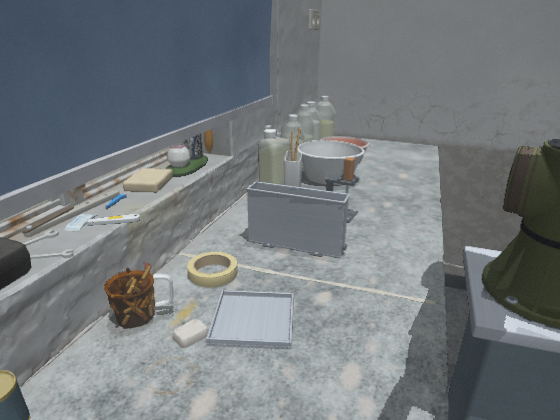

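The top view shows the tray at about (201,222), tank (310,212), stand and rod (386,240) with the orange handle at (396,243), rib (346,243), cup (358,175), tape (242,172) and blank (175,192). The side view agrees with this layout. Next I'll enlarge the tank and stand area.

Run:
```python
from h import *
im=cv2.imread('pics/top0.png')
c=cv2.resize(im[155:270,285:415],None,fx=5,fy=5,interpolation=cv2.INTER_CUBIC);cv2.imwrite('pics/c1.png',c)
hsv=cv2.cvtColor(im,cv2.COLOR_BGR2HSV)
m=((hsv[:,:,0]<14)&(hsv[:,:,1]>140)&(hsv[:,:,2]>110)).astype('uint8'); m[:, :380]=0; m[:,410:]=0; m[:225]=0;m[260:]=0
ys,xs=m.nonzero(); print('handle px',xs.mean(),ys.mean(),xs.min(),xs.max(),ys.min(),ys.max()); print(onz('top',[[xs.mean(),ys.mean()]],160))
```

```text
<stdin>:6: RuntimeWarning: Mean of empty slice.
  ret = ret.dtype.type(ret / rcount)
Traceback (most recent call last):
ValueError: zero-size array to reduction operation minimum which has no identity
```

View pics/c1.png

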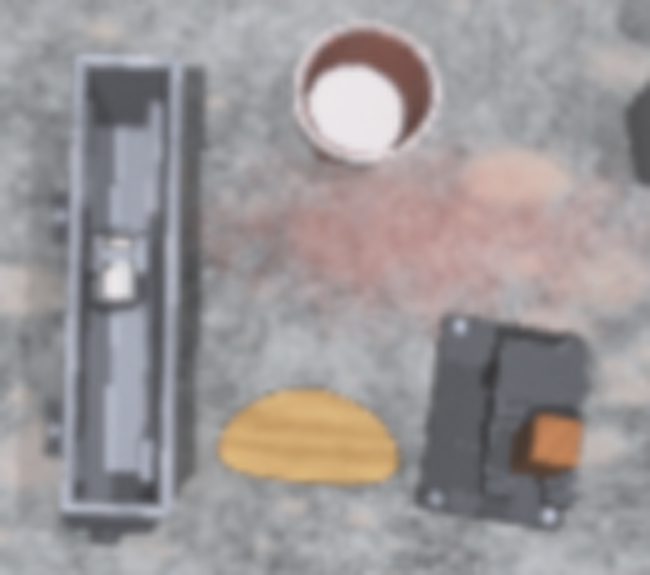

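The crop shows the tank rim corners (crop px 78,60 / 183,60 / 62,515 / 165,515), the carrier near (117,275), the handle top around (557,441) and the stand base corners. I'll convert these to positions.

Run:
```python
from h import *
f=lambda L:np.array(L,float)/5+[285,155]
T=onz('top',f([[78,60],[183,60],[165,515],[62,515]]),140);print('tank',T.round(0).tolist(),T.mean(0).round(1))
a=(T[0]+T[1]-T[2]-T[3])/2;print('len',np.hypot(*a[:2]),'yaw',np.arctan2(a[1],a[0]), 'w',np.linalg.norm(T[0]-T[1]))
H=onz('top',f([[535,415],[580,415],[578,468],[535,468]]),169);print('handle',H.round(0).tolist(),H.mean(0))
S=onz('top',f([[440,315],[420,510],[560,525]]),8);print('stand',S.round(0).tolist(), (S[0]+S[2])/2); a=S[0]-S[1];print(np.linalg.norm(a),np.arctan2(a[1],a[0]),np.linalg.norm(S[1]-S[2]))
im=cv2.imread('pics/top0.png');hsv=cv2.cvtColor(im,cv2.COLOR_BGR2HSV)
m=((hsv[:,:,0]>95)&(hsv[:,:,0]<130)&(hsv[:,:,1]>25)&(hsv[:,:,2]>120)).astype('uint8')
m[:, :160]=0;m[:,240:]=0;m[:180]=0;m[260:]=0
c=max(cv2.findContours(m,0,2)[0],key=cv2.contourArea);r=cv2.minAreaRect(c);B=onz('top',cv2.boxPoints(r),12);print('tray',r,B.round(0).tolist(),B.mean(0))
print('cup',onz('top',f([[368,92]]),63),'rib',onz('top',f([[308,438]]),9))
st=manip.read_state();P=cp('wrist');o,D=ray('wrist',[[280,210]],P);print('wrist',o,D,st['eef_pos'])
R=cv2.Rodrigues(P[2])[0];print(R.round(2).tolist())
```

```text
tank [[659.0, 4.0, 140.0], [660.0, -50.0, 140.0], [427.0, -42.0, 140.0], [426.0, 9.0, 140.0]] [543.  -19.4 140. ]
len 232.39157910839515 yaw -0.028715274640652728 w 53.59771274992874
handle [[476.0, -220.0, 169.0], [477.0, -242.0, 169.0], [451.0, -240.0, 169.0], [450.0, -219.0, 169.0]] [ 463.37589514 -230.40861333  169.        ]
stand [[552.0, -201.0, 8.0], [444.0, -189.0, 8.0], [436.0, -266.0, 8.0]] [ 494.07989102 -233.41883265    8.        ]
108.90702512468998 -0.11309784994081426 77.02649431764715
tray ((206.26473999023438, 203.05885314941406), (10.914102554321289, 24.73863410949707), 75.96376037597656) [[592.0, 300.0, 12.0], [610.0, 233.0, 12.0], [580.0, 225.0, 12.0], [562.0, 291.0, 12.0]] [585.79805972 262.14146691  12.        ]
cup [[ 664.07336157 -154.72689674   63.        ]] rib [[ 482.05400357 -127.63426291    9.        ]]
wrist [ 51.50799674 551.71307246 384.38824524] [[ 0.25177859 -0.05893335 -0.96599303]] [124.65563439 535.40734527 170.55140214]
[[0.23, 0.97, -0.0], [0.94, -0.22, 0.26], [0.25, -0.06, -0.97]]
```

```bash
cat >> h.py <<'E'
from scipy.spatial.transform import Rotation as Ro
def goto(xyz,yaw):
    s=manip.read_state(); R=Ro.from_euler('xyz',s['eef_rot'])
    d=R.inv().apply(np.array(xyz)-s['eef_pos'])
    print('shift mm',d.round(1),'twist',round(-(yaw-s['eef_rot'][2]),4),'t',s['clock'],'pos',s['eef_pos'].round(1),'rot',s['eef_rot'].round(4),'F',s['wrist_force'].round(2))
E
python3 - <<'E'
from h import *
T=onz('top',[[173,206],[217,193],[230,240],[185,251]],14);print('tray',T.round(0).tolist(),T.mean(0)); a=T[0]-T[3];print(np.arctan2(a[1],a[0]))
goto([535,-20,230],-0.03)
E
```

```text
tray [[576.0, 355.0, 14.0], [614.0, 233.0, 14.0], [483.0, 192.0, 14.0], [451.0, 315.0, 14.0]] [531.03983559 273.56254483  14.        ]
0.3095993471811955
shift mm [ 525.6  -59.  -447.9] twist -0.1988 t 0.1 pos [124.7 535.4 170.6] rot [-1.5718e+00  1.0000e-04 -2.2880e-01] F [-0.26 -0.52 -0.14]
```

Emit:
{"api": "play_rows", "payload": {
  "series": [
    [[0.03,-0.03,-0.02],0,0],
    [[0.06,-0.059,-0.05],-0.05,0],
    [[0.1,-0.059,-0.08],-0.1,0],
    [[0.14,-0.059,-0.115],-0.15,0],
    [[0.18,-0.059,-0.15],-0.2,0],
    [[0.22,-0.059,-0.185],-0.2,0],
    [[0.26,-0.059,-0.22],-0.2,0],
    [[0.3,-0.059,-0.255],-0.2,0],
    [[0.34,-0.059,-0.29],-0.2,0],
    [[0.38,-0.059,-0.325],-0.2,0],
    [[0.42,-0.059,-0.36],-0.2,0],
    [[0.46,-0.059,-0.39],-0.2,0],
    [[0.49,-0.059,-0.42],-0.2,0],
    [[0.51,-0.059,-0.435],-0.2,0],
    [[0.52,-0.059,-0.443],-0.2,0],
    [[0.5256,-0.059,-0.448],-0.2,0],
    [[0.5256,-0.059,-0.448],-0.2,0],
    [[0.5256,-0.059,-0.448],-0.2,0]
  ]
}}

```text
clock: 1.9
eef_pos: [534.5, -19.0, 230.1]
eef_rot: [-1.572, 0.0, -0.028]
wrist_force: [-0.5, -0.0, 0.5]
finger_gap: 93.9
```

Run:
```python
from h import *
P=cp('wrist');snap('wrist','w1.png');np.save('P1.npy',np.array(P,dtype=object),allow_pickle=True)
goto([463,-230,159],-0.11)
for p in [[543,-19,140],[543,-19,71],[485,-19,64]]: print(proj('wrist',p,P))
```

```text
shift mm [ -65.7   71.5 -212.9] twist 0.0825 t 1.95 pos [534.6 -18.9 230.3] rot [-1.5717e+00 -1.0000e-04 -2.7500e-02] F [-0.14 -0.34 -0.15]
[[281.08780396 212.66963057]]
[[280.91273114 194.65961216]]
[[279.32680622 136.10703805]]
```

View pics/w1.png

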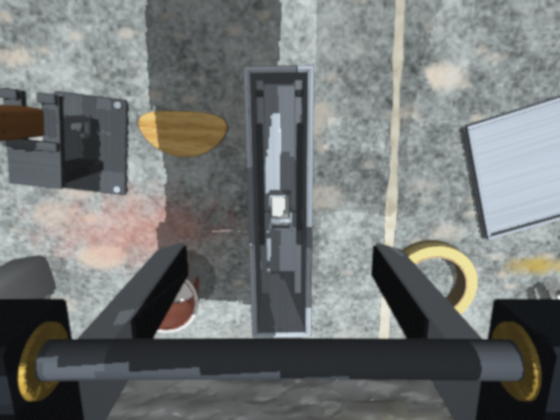

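The wrist view (up is toward the robot) shows the tank from row 68 (front) to 335 (back). The carrier with its bright block is near (280,207), and one light strip or ledge runs over rows 112–190. I'll enlarge the tank interior.

Run:
```python
from h import *
im=cv2.imread('pics/w1.png')[60:260,240:320]
g=np.clip((im/255.)**0.55*255,0,255).astype('uint8')
g=cv2.resize(g,None,fx=6,fy=6,interpolation=cv2.INTER_CUBIC)
cv2.imwrite('pics/c2.png',np.hstack([g[:600],np.full((600,0,3),0,'uint8')]) if 0 else cv2.resize(cv2.imread('pics/w1.png')[60:250,235:325],None,fx=1,fy=1) if 0 else cv2.rotate(g,cv2.ROTATE_90_COUNTERCLOCKWISE)[:,:800])
im=cv2.imread('pics/w1.png')[60:250,235:325];g=((im/255.)**0.55*255).astype('uint8')
cv2.imwrite('pics/c2.png',cv2.rotate(cv2.resize(g,None,fx=4.2,fy=4.2,interpolation=cv2.INTER_CUBIC),cv2.ROTATE_90_COUNTERCLOCKWISE))
```

```text
(no output)
```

View pics/c2.png

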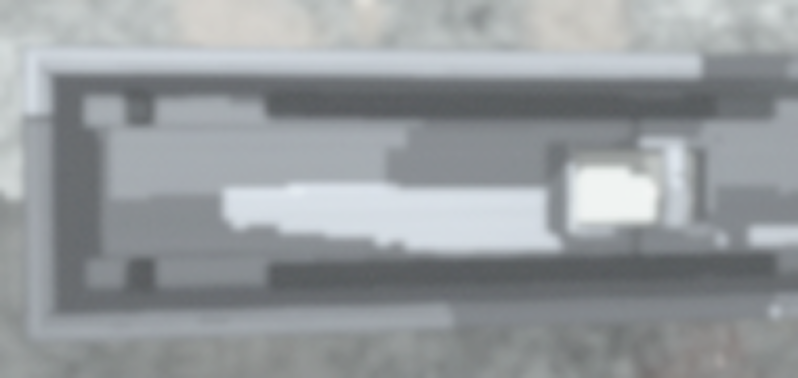

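The stops are at crop columns 125–155 on both ledges, the strips begin at about column 267, and the lifting bar is near column 678. I'll convert these.

Run:
```python
from h import *
P=list(np.load('P1.npy',allow_pickle=True)); P=[np.array(p,float) for p in P]
f=lambda c,r:[325-r/4.2,60+c/4.2]
q=lambda n,L,z:print(n,onz('wrist',[f(*p) for p in L],z,P)[:,:2].round(1).tolist())
q('rimfront',[[25,50],[32,335]],140)
q('rim inner far',[[700,78],[450,305]],140);q('rim outer',[[700,55],[450,325]],140)
o,_=ray('wrist',[[280,210]],P);print(o)
q('strip edge z84',[[267,105],[267,275]],84)
q('stop face z64',[[155,108],[155,270]],64)
q('bar z74',[[678,140],[678,190],[678,238]],74);q('bar edges',[[665,190],[692,190]],74)
q('block z40',[[570,190],[660,190],[615,150],[615,230]],38)
T=onz('wrist',[[245,68],[314,66],[311,335],[250,337]],140,P);print(T.round(1).tolist())
```

```text
rimfront [[428.5, 8.3], [428.2, -43.1]]
rim inner far [[555.9, 2.1], [504.0, -41.3]]
rim outer [[556.0, 6.7], [503.9, -45.1]]
[459.44099938 -17.54305608 443.97310454]
strip edge z84 [[472.7, 0.7], [471.7, -37.1]]
stop face z64 [[448.4, 1.3], [447.3, -35.9]]
bar z74 [[570.8, -8.7], [570.4, -20.9], [570.1, -32.7]]
bar edges [[567.1, -20.8], [574.0, -21.0]]
block z40 [[551.6, -20.4], [576.2, -21.1], [564.1, -10.2], [563.5, -31.4]]
[[428.5, -43.3, 140.0], [428.6, 9.0, 140.0], [659.7, 5.2, 140.0], [660.3, -50.6, 140.0]]
```

Run:
```python
from h import *
goto([505,-230,250],-0.11)
```

```text
shift mm [ -23.8  -19.5 -211.8] twist 0.0825 t 1.95 pos [534.6 -18.9 230.3] rot [-1.5717e+00 -1.0000e-04 -2.7500e-02] F [-0.14 -0.34 -0.15]
```

Emit:
{"api": "play_rows", "payload": {
  "series": [
    [[-0.003,-0.019,-0.02],0.08,0],
    [[-0.006,-0.019,-0.055],0.08,0],
    [[-0.012,-0.019,-0.1],0.08,0],
    [[-0.018,-0.019,-0.14],0.08,0],
    [[-0.022,-0.019,-0.18],0.08,0],
    [[-0.024,-0.02,-0.203],0.08,0],
    [[-0.024,-0.02,-0.212],0.08,0],
    [[-0.024,-0.02,-0.212],0.08,0],
    [[-0.024,-0.02,-0.212],0.08,0]
  ]
}}

```text
clock: 2.85
eef_pos: [505.0, -228.8, 250.5]
eef_rot: [-1.572, -0.0, -0.106]
wrist_force: [-0.4, -0.2, -0.7]
finger_gap: 94.3
```

Run:
```python
from h import *
P=cp('wrist');im=snap('wrist','w2.png');np.save('P2.npy',np.array(P,dtype=object),allow_pickle=True)
uv=proj('wrist',[463,-230,169],P)[0];print(uv)
u,v=[int(max(0,a-80)) for a in uv]; u=min(u,400); c=im[v:v+150,u:u+160,::-1];print(u,v)
cv2.imwrite('pics/c3.png',cv2.resize(((c/255.)**.7*255).astype('uint8'),None,fx=4,fy=4,interpolation=cv2.INTER_CUBIC))
goto([463,-230,167],-0.11)
```

```text
[273.71799816 153.60287766]
193 73
shift mm [-41.7  83.6  -5.6] twist 0.0041 t 2.9 pos [ 505.1 -228.7  250.6] rot [-1.5716e+00 -3.0000e-04 -1.0590e-01] F [-0.31 -0.34  0.11]
```

View pics/c3.png

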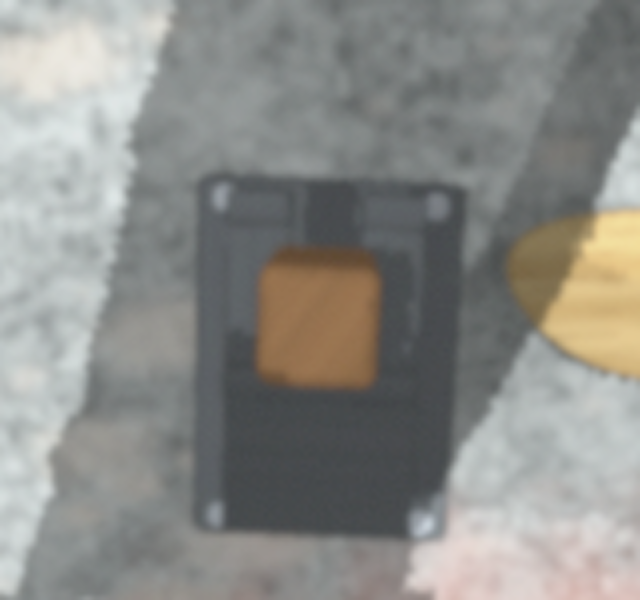

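The crop shows the handle's top face with corners about (265,268), (381,268), (377,387), (257,387). The stand base is tilted slightly, and the slot opens toward the robot (up in the picture).

Run:
```python
from h import *
P=[np.array(p,float) for p in np.load('P2.npy',allow_pickle=True)]
f=lambda L:np.array(L,float)/4+[193,73]
H=onz('wrist',f([[265,268],[381,268],[377,387],[257,387]]),169,P)[:,:2];print('H',H.round(1).tolist(),H.mean(0))
for i,j in((0,3),(1,2)): a=H[j]-H[i];print(np.arctan2(a[1],a[0]))
S=onz('wrist',f([[200,175],[467,187],[440,538],[194,530]]),8,P)[:,:2];print('S',S.round(1).tolist(),S.mean(0))
for i,j in((0,3),(1,2)): a=S[j]-S[i];print(np.arctan2(a[1],a[0]))
B=onz('wrist',f([[222,195],[438,207],[424,520],[212,515]]),9,P)[:,:2];print('screws',B.round(1).tolist(),B.mean(0))
for i,j in((0,3),(1,2)): a=B[j]-B[i];print(np.arctan2(a[1],a[0]))
for i,j in((0,1),(3,2)): a=B[j]-B[i];print(np.arctan2(-a[0],a[1]))
```

```text
H [[451.4, -240.0], [453.8, -217.7], [476.8, -220.8], [474.2, -244.3]] [ 464.04586235 -230.68751015]
-0.18868287564341787
-0.13445411981653377
S [[434.2, -265.8], [445.9, -188.0], [551.6, -205.5], [540.9, -281.9]] [ 493.14999659 -235.2864163 ]
-0.14932702254966396
-0.16444727403028014
screws [[440.5, -260.0], [450.7, -197.0], [545.0, -210.0], [536.4, -275.5]] [ 493.17361566 -235.63812473]
-0.160143212512763
-0.13629131842106823
-0.1604548419258892
-0.13041852023142686
```

Run:
```python
from h import *
goto([464,-230.7,190],-0.15); goto([464,-230.7,128],-0.15)
```

```text
shift mm [-40.6  60.6  -6.2] twist 0.0441 t 2.9 pos [ 505.1 -228.7  250.6] rot [-1.5716e+00 -3.0000e-04 -1.0590e-01] F [-0.31 -0.34  0.11]
shift mm [-40.7 122.6  -6.2] twist 0.0441 t 2.9 pos [ 505.1 -228.7  250.6] rot [-1.5716e+00 -3.0000e-04 -1.0590e-01] F [-0.31 -0.34  0.11]
```

Emit:
{"api": "play_rows", "payload": {
  "series": [
    [[-0.015,0.01,-0.003],0.02,0],
    [[-0.035,0.03,-0.006],0.044,0],
    [[-0.0407,0.055,-0.006],0.044,0],
    [[-0.0407,0.08,-0.006],0.044,0],
    [[-0.0407,0.105,-0.006],0.044,0],
    [[-0.0407,0.118,-0.006],0.044,0],
    [[-0.0407,0.1226,-0.006],0.044,0],
    [[-0.0407,0.1226,-0.006],0.044,0],
    [[-0.0407,0.1226,-0.006],0.044,0]
  ]
}}

```text
clock: 3.8
eef_pos: [464.5, -230.6, 129.1]
eef_rot: [-1.572, -0.002, -0.15]
wrist_force: [-0.1, 0.4, 0.5]
finger_gap: 94.3
```

Emit:
{"api": "play_rows", "payload": {
  "series": [
    [[0,0,0],0,1],
    [[0,0,0],0,1],
    [[0,0,0],0,1],
    [[0,0,0],0,1],
    [[0,0,0],0,1],
    [[0,0,0],0,1],
    [[0,0,0],0,1],
    [[0,0,0],0,1],
    [[0,0,0],0,1],
    [[0,0,0],0,1],
    [[0,0,0],0,1],
    [[0,0,0],0,1]
  ],
  "squeeze": 60
}}

```text
clock: 5.0
eef_pos: [464.5, -230.6, 129.0]
eef_rot: [-1.572, -0.002, -0.15]
wrist_force: [-0.4, 0.8, -0.2]
finger_gap: 22.9
```

Emit:
{"api": "play_rows", "payload": {
  "series": [
    [[0,-0.004,0],0,1],
    [[0,-0.01,0],0,1],
    [[0,-0.013,0],0,1],
    [[0,-0.013,0],0,1],
    [[-0.01,-0.013,0],0,1],
    [[-0.03,-0.013,0],0,1],
    [[-0.05,-0.013,0],0,1],
    [[-0.07,-0.013,0],0,1],
    [[-0.08,-0.013,0],0,1],
    [[-0.085,-0.02,0],0,1],
    [[-0.085,-0.05,0],0,1],
    [[-0.085,-0.09,0],0,1],
    [[-0.085,-0.13,0],0,1],
    [[-0.085,-0.155,0],0,1],
    [[-0.085,-0.165,0],0,1],
    [[-0.085,-0.165,0],0,1]
  ]
}}

```text
clock: 6.6
eef_pos: [380.6, -217.8, 294.5]
eef_rot: [-1.573, -0.003, -0.15]
wrist_force: [-0.2, -0.3, -2.1]
finger_gap: 22.9
```

Run:
```python
from h import *
goto([544.5,-20,294],-0.024)
```

```text
shift mm [132.6   0.5 220. ] twist -0.1256 t 6.6 pos [ 380.6 -217.8  294.5] rot [-1.5727 -0.0031 -0.1496] F [-0.21 -0.34 -2.05]
```

Emit:
{"api": "play_rows", "payload": {
  "series": [
    [[0.01,0,0.015],0,1],
    [[0.03,0,0.05],-0.03,1],
    [[0.055,0,0.09],-0.07,1],
    [[0.08,0,0.13],-0.1,1],
    [[0.105,0,0.17],-0.126,1],
    [[0.12,0,0.2],-0.126,1],
    [[0.13,0,0.215],-0.126,1],
    [[0.1326,0,0.22],-0.126,1],
    [[0.1326,0,0.22],-0.126,1],
    [[0.1326,0,0.22],-0.126,1],
    [[0.1326,0,0.22],-0.126,1]
  ]
}}

```text
clock: 7.7
eef_pos: [544.0, -20.8, 294.5]
eef_rot: [-1.573, -0.003, -0.025]
wrist_force: [-0.1, 0.1, -0.9]
finger_gap: 22.7
```

Run:
```python
from h import *
goto([544.5,-20,166],-0.024)
a=snap('wrist','w3.png');b=snap('side','s3.png')
x,y=proj('side',[544,-20,200])[0];x,y=int(x),int(y);print(x,y)
c=cv2.resize(b[y-75:y+75,x-60:x+60],(480,600),interpolation=cv2.INTER_CUBIC)
d=cv2.resize(a[60:260,227:333],(318,600),interpolation=cv2.INTER_CUBIC)
cv2.imwrite('pics/c4.png',np.hstack([c,d])[:,:,::-1])
P=cp('wrist');print('exp hook side',proj('side',[[554,-20.3,178.5],[544.5,-20,300]]),'wrist',proj('wrist',[[554,-20.3,178.5],[562,-20.5,191],[544.5,-20,178],[570.5,-20.7,74]],P))
```

```text
shift mm [1.000e-01 1.285e+02 1.200e+00] twist -0.0006 t 7.7 pos [544.  -20.8 294.5] rot [-1.5732 -0.0029 -0.0246] F [-0.11  0.06 -0.85]
298 165
exp hook side [[293.71383852 174.10917998]
 [299.05083815 120.71169265]] wrist [[281.60853846 206.03232318]
 [281.62679469 218.41287337]
 [281.69511039 195.67896004]
 [281.38296764 197.35380552]]
```

View pics/c4.png

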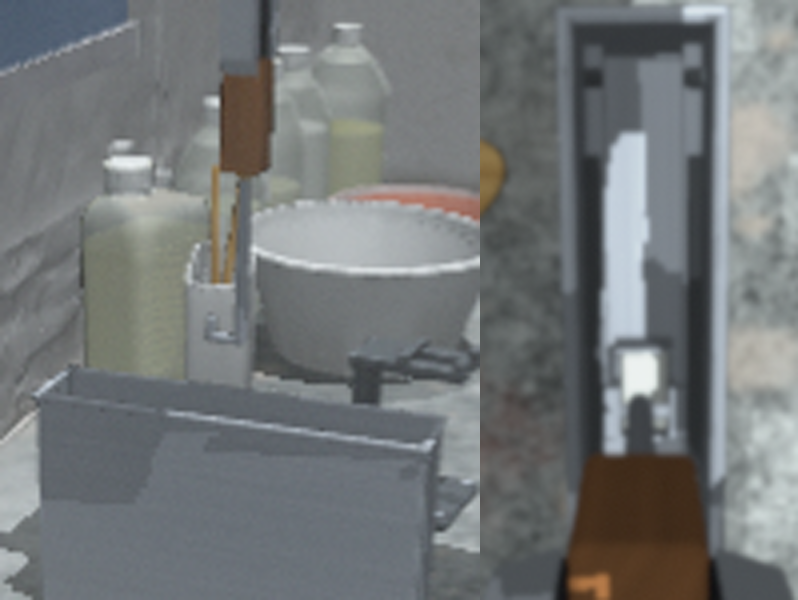

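The side view shows the hook at crop (222,338), within 1 px of prediction. The shank is vertical and the hook points toward +x. Now I lower it in front of the bar.

Emit:
{"api": "play_rows", "payload": {
  "series": [
    [[-0.004,0,0.0005],0,1],
    [[-0.004,0.015,0.0005],0,1],
    [[-0.004,0.035,0.0005],0,1],
    [[-0.004,0.055,0.0005],0,1],
    [[-0.004,0.07,0.0005],0,1],
    [[-0.004,0.083,0.0005],0,1],
    [[-0.004,0.093,0.0005],0,1],
    [[-0.004,0.103,0.0005],0,1],
    [[-0.004,0.11,0.0005],0,1],
    [[-0.004,0.116,0.0005],0,1],
    [[-0.004,0.122,0.0005],0,1],
    [[-0.004,0.127,0.0005],0,1],
    [[-0.004,0.1295,0.0005],0,1],
    [[-0.004,0.1295,0.0005],0,1],
    [[-0.004,0.1295,0.0005],0,1]
  ]
}}

```text
clock: 9.3
eef_pos: [540.7, -20.4, 165.4]
eef_rot: [-1.573, -0.004, -0.025]
wrist_force: [0.3, -0.5, -0.2]
finger_gap: 22.8
```

Emit:
{"api": "play_rows", "payload": {
  "series": [
    [[0.003,0,0],0,1],
    [[0.006,0,0],0,1],
    [[0.009,0,0],0,1],
    [[0.012,0,0],0,1],
    [[0.015,0,0],0,1],
    [[0.018,0,0],0,1],
    [[0.02,0,0],0,1],
    [[0.021,0,0],0,1],
    [[0.021,0,0],0,1],
    [[0.021,0,0],0,1]
  ]
}}

```text
clock: 10.3
eef_pos: [561.7, -20.9, 165.5]
eef_rot: [-1.573, -0.004, -0.024]
wrist_force: [0.4, 0.1, -0.9]
finger_gap: 22.8
```

Emit:
{"api": "play_rows", "payload": {
  "series": [
    [[0,-0.002,0],0,1],
    [[0,-0.004,0],0,1],
    [[0,-0.006,0],0,1],
    [[0,-0.008,0],0,1],
    [[0,-0.01,0],0,1],
    [[0,-0.012,0],0,1],
    [[0,-0.012,0],0,1],
    [[0,-0.012,0],0,1]
  ]
}}

```text
clock: 11.1
eef_pos: [561.6, -20.9, 177.5]
eef_rot: [-1.573, -0.004, -0.025]
wrist_force: [1.0, 0.3, -1.2]
finger_gap: 22.7
```

Emit:
{"api": "play_rows", "payload": {
  "series": [
    [[-0.001,0,0],0,1],
    [[-0.002,0,0],0,1],
    [[-0.003,0,0],0,1],
    [[-0.004,0,0],0,1],
    [[-0.005,0,0],0,1],
    [[-0.006,0,0],0,1],
    [[-0.007,0,0],0,1],
    [[-0.008,0,0],0,1],
    [[-0.009,0,0],0,1],
    [[-0.01,0,0],0,1]
  ]
}}

```text
clock: 12.1
eef_pos: [551.5, -20.6, 177.4]
eef_rot: [-1.573, -0.004, -0.025]
wrist_force: [1.6, 0.7, -3.2]
finger_gap: 23.1
```

Run:
```python
from h import *
goto([480,-18.4,177.5],-0.024)
a=snap('wrist','w4.png')
c=cv2.resize(((a[40:260,220:340]/255.)**.6*255).astype('uint8'),(327,600),interpolation=cv2.INTER_CUBIC)
cv2.imwrite('pics/c5.png',c[:,:,::-1]);P=cp('wrist');print(proj('wrist',[[560,-20.5,74]],P))
```

```text
shift mm [-71.6  -0.3   0.5] twist -0.0005 t 12.1 pos [551.5 -20.6 177.4] rot [-1.5732 -0.0035 -0.0245] F [ 1.6   0.72 -3.16]
[[281.33094546 208.26472272]]
```

View pics/c5.png

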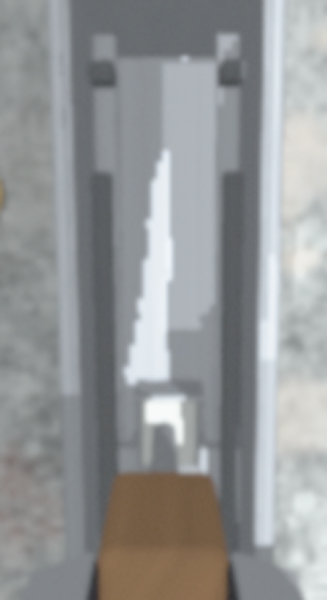

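The wrist crop shows the carrier behind the shank (bright block at crop (165,410)). The stops are at rows 60–85 and the strips begin at row 172. I continue drawing it.

Emit:
{"api": "play_rows", "payload": {
  "series": [
    [[-0.0015,0,0],0,1],
    [[-0.003,0,0],0,1],
    [[-0.0045,0,0],0,1],
    [[-0.006,0,0],0,1],
    [[-0.0075,0,0],0,1],
    [[-0.009,0,0],0,1],
    [[-0.0105,0,0],0,1],
    [[-0.012,0,0],0,1],
    [[-0.0135,0,0],0,1],
    [[-0.015,0,0],0,1],
    [[-0.0165,0,0],0,1],
    [[-0.018,0,0],0,1],
    [[-0.0195,0,0],0,1],
    [[-0.021,0,0],0,1],
    [[-0.0225,0,0],0,1],
    [[-0.024,0,0],0,1],
    [[-0.0255,0,0],0,1],
    [[-0.027,0,0],0,1],
    [[-0.0285,0,0],0,1],
    [[-0.03,0,0],0,1]
  ]
}}

```text
clock: 14.15
eef_pos: [521.4, -19.9, 177.3]
eef_rot: [-1.573, -0.004, -0.025]
wrist_force: [1.3, -1.0, -3.0]
finger_gap: 23.0
```

Run:
```python
from h import *
goto([480,-18.4,177.5],-0.024)
P=cp('wrist');a=snap('wrist','w5.png')
for f,n in(('pics/w4.png',0),('pics/w5.png',1)):
    g=cv2.imread(f)[:,:,0].astype(int); print(g[100:230:2,281].tolist())
```

```text
shift mm [-41.4  -0.3   0.5] twist -0.0005 t 14.15 pos [521.4 -19.9 177.3] rot [-1.5732 -0.0036 -0.0245] F [ 1.35 -1.04 -2.99]
[228, 228, 227, 228, 228, 228, 227, 228, 227, 228, 228, 228, 228, 230, 242, 244, 243, 244, 244, 241, 237, 229, 194, 192, 192, 192, 192, 191, 192, 191, 181, 156, 152, 154, 177, 204, 204, 204, 202, 180, 116, 105, 136, 222, 243, 247, 246, 214, 115, 101, 88, 80, 77, 75, 77, 76, 63, 33, 30, 29, 30, 30, 30, 31, 29]
[147, 148, 146, 147, 146, 146, 146, 145, 145, 145, 146, 146, 147, 189, 223, 224, 224, 223, 223, 224, 224, 224, 223, 224, 224, 224, 225, 224, 224, 224, 222, 222, 222, 222, 223, 221, 187, 150, 148, 150, 140, 109, 103, 131, 216, 235, 246, 246, 229, 130, 94, 79, 76, 75, 74, 74, 71, 46, 29, 30, 29, 29, 28, 29, 30]
```

Emit:
{"api": "play_rows", "payload": {
  "series": [
    [[-0.0025,0,0],0,1],
    [[-0.005,0,0],0,1],
    [[-0.0075,0,0],0,1],
    [[-0.01,0,0],0,1],
    [[-0.0125,0,0],0,1],
    [[-0.015,0,0],0,1],
    [[-0.0175,0,0],0,1],
    [[-0.02,0,0],0,1],
    [[-0.0225,0,0],0,1],
    [[-0.025,0,0],0,1],
    [[-0.0275,0,0],0,1],
    [[-0.03,0,0],0,1],
    [[-0.0325,0,0],0,1],
    [[-0.035,0,0],0,1],
    [[-0.0375,0,0],0,1],
    [[-0.04,0,0],0,1],
    [[-0.0425,0,0],0,1],
    [[-0.045,0,0],0,1],
    [[-0.0475,0,0],0,1],
    [[-0.05,0,0],0,1]
  ]
}}

```text
clock: 16.2
eef_pos: [471.1, -18.7, 177.2]
eef_rot: [-1.573, -0.004, -0.025]
wrist_force: [1.6, -1.4, -2.5]
finger_gap: 22.9
```

Emit:
{"api": "play_rows", "payload": {
  "series": [
    [[-0.002,0,0],0,1],
    [[-0.004,0,0],0,1],
    [[-0.006,0,0],0,1],
    [[-0.008,0,0],0,1],
    [[-0.01,0,0],0,1],
    [[-0.012,0,0],0,1],
    [[-0.014,0,0],0,1]
  ]
}}

```text
clock: 16.9
eef_pos: [456.9, -18.3, 177.2]
eef_rot: [-1.573, -0.004, -0.025]
wrist_force: [1.7, -1.7, -2.5]
finger_gap: 22.9
```

Emit:
{"api": "play_rows", "payload": {
  "series": [
    [[-0.001,0,0],0,1],
    [[-0.002,0,0],0,1],
    [[-0.003,0,0],0,1],
    [[-0.004,0,0],0,1],
    [[-0.005,0,0],0,1],
    [[-0.006,0,0],0,1]
  ]
}}

```text
clock: 17.5
eef_pos: [450.8, -18.2, 177.1]
eef_rot: [-1.573, -0.004, -0.025]
wrist_force: [2.0, -0.9, -1.5]
finger_gap: 22.9
```

Emit:
{"api": "play_rows", "payload": {
  "series": [
    [[-0.001,0,0],0,1],
    [[-0.002,0,0],0,1]
  ]
}}

```text
clock: 17.7
eef_pos: [448.8, -18.2, 177.1]
eef_rot: [-1.573, -0.004, -0.025]
wrist_force: [1.4, -0.6, -1.5]
finger_gap: 22.9
```

Emit:
{"api": "play_rows", "payload": {
  "series": [
    [[-0.001,0,0],0,1],
    [[-0.002,0,0],0,1]
  ]
}}

```text
clock: 17.9
eef_pos: [446.7, -18.1, 177.1]
eef_rot: [-1.573, -0.004, -0.025]
wrist_force: [2.7, -1.4, -2.7]
finger_gap: 23.1
```

Emit:
{"api": "play_rows", "payload": {
  "series": [
    [[-0.0005,0,0],0,1],
    [[-0.001,0,0],0,1]
  ]
}}

```text
clock: 18.1
eef_pos: [445.6, -18.1, 177.1]
eef_rot: [-1.573, -0.004, -0.024]
wrist_force: [0.9, -1.2, -1.5]
finger_gap: 22.7
```

Emit:
{"api": "play_rows", "payload": {
  "series": [
    [[-0.0005,0,0],0,1],
    [[-0.001,0,0],0,1]
  ]
}}

```text
clock: 18.3
eef_pos: [444.6, -18.0, 177.1]
eef_rot: [-1.573, -0.004, -0.025]
wrist_force: [1.8, -0.3, -2.2]
finger_gap: 22.8
```

Emit:
{"api": "play_rows", "payload": {
  "series": [
    [[-0.0005,0,0],0,1],
    [[-0.001,0,0],0,1]
  ]
}}

```text
clock: 18.5
eef_pos: [443.5, -18.0, 177.1]
eef_rot: [-1.573, -0.004, -0.024]
wrist_force: [2.3, -0.8, -1.4]
finger_gap: 23.0
```

Emit:
{"api": "play_rows", "payload": {
  "series": [
    [[-0.0005,0,0],0,1],
    [[-0.001,0,0],0,1]
  ]
}}

```text
clock: 18.7
eef_pos: [442.5, -18.0, 177.1]
eef_rot: [-1.573, -0.004, -0.025]
wrist_force: [2.6, -1.5, -2.0]
finger_gap: 23.0
```

Run:
```python
from h import *
P=cp('wrist');a=snap('wrist','w6.png')
print(a[100:230:2,281,2].tolist());goto([444,-18.4,177.5],-0.024)
c=cv2.resize(((a[60:260,220:340]/255.)**.6*255).astype('uint8'),(360,600),interpolation=cv2.INTER_CUBIC)
cv2.imwrite('pics/c6.png',c[:,:,::-1]);np.save('P6.npy',np.array(P,dtype=object),allow_pickle=True)
```

```text
[131, 124, 131, 170, 175, 175, 177, 186, 197, 199, 198, 204, 210, 197, 200, 210, 208, 200, 196, 197, 198, 196, 188, 183, 193, 200, 201, 195, 188, 194, 187, 166, 118, 77, 97, 97, 94, 89, 93, 95, 94, 91, 76, 69, 70, 70, 70, 70, 70, 73, 88, 99, 90, 81, 72, 71, 70, 63, 35, 28, 28, 28, 27, 29, 28]
shift mm [ 1.6 -0.4 -0.4] twist -0.0005 t 18.75 pos [442.5 -18.  177.1] rot [-1.5732 -0.0037 -0.0245] F [ 2.27 -2.21 -1.78]
```

View pics/c6.png

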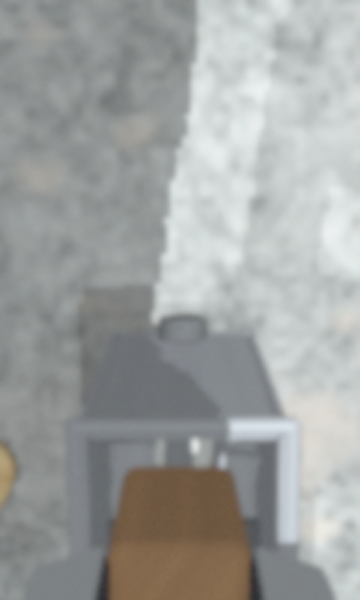

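Run:
```python
from h import *
P=[np.array(p,float) for p in np.load('P6.npy',allow_pickle=True)]
# camera at w5 = P6 shifted by +78.9 in x, +-1.9 in y
R=cv2.Rodrigues(P[2])[0];o=-R.T@P[3].ravel()+[78.9,-1.9,0.2];P5=[P[0],P[1],P[2],-R@o]
P1=[np.array(p,float) for p in np.load('P1.npy',allow_pickle=True)]
for z in(38,41): print('w5 rim/block',onz('wrist',[[281,182],[281,187]],z,P5)[:,0],'w1 rim',onz('wrist',[[281,60+550/4.2],[281,60+570/4.2]],z,P1)[:,0])
g=cv2.imread('pics/w1.png');print(g[180:240:2,281,0].tolist())
print(proj('wrist',[[458,-18,74],[431.5,-18,140]],P))
```

```text
w5 rim/block [513.62531624 518.48117721] w1 rim [546.21178803 551.59012828]
w5 rim/block [513.04602461 517.86060314] w1 rim [545.57058209 550.90917827]
[99, 99, 98, 98, 96, 88, 88, 115, 197, 226, 232, 232, 232, 232, 232, 229, 229, 216, 165, 159, 207, 181, 113, 73, 101, 117, 115, 115, 115, 115]
[[281.37676599 216.00042151]
 [280.63685503 205.62068942]]
```

Emit:
{"api": "play_rows", "payload": {
  "series": [
    [[-0.0005,0,0],0,1],
    [[-0.001,0,0],0,1]
  ]
}}

```text
clock: 18.95
eef_pos: [441.4, -18.0, 177.1]
eef_rot: [-1.573, -0.004, -0.024]
wrist_force: [3.1, -0.4, -1.4]
finger_gap: 22.8
```

Emit:
{"api": "play_rows", "payload": {
  "series": [
    [[-0.0005,0,0],0,1],
    [[-0.001,0,0],0,1]
  ]
}}

```text
clock: 19.15
eef_pos: [440.4, -17.9, 177.1]
eef_rot: [-1.573, -0.004, -0.025]
wrist_force: [2.8, -1.5, -2.3]
finger_gap: 23.0
```

Emit:
{"api": "play_rows", "payload": {
  "series": [
    [[-0.0005,0,0],0,1],
    [[-0.001,0,0],0,1]
  ]
}}

```text
clock: 19.35
eef_pos: [439.4, -17.9, 177.1]
eef_rot: [-1.573, -0.004, -0.024]
wrist_force: [3.0, -1.8, -3.1]
finger_gap: 22.8
```

Run:
```python
from h import *
snap('side','s7.png')
def m(f,x,z):
    im=cv2.imread(f);h=cv2.cvtColor(im,cv2.COLOR_BGR2HSV)
    k=((h[:,:,0]<16)&(h[:,:,1]>110)&(h[:,:,2]>40)).astype('uint8')
    a,b=proj('side',[x,-20,z])[0]; 
    k[:, :int(a-14)]=0;k[:,int(a+14):]=0;k[:int(b-25)]=0;k[int(b+25):]=0
    print(f,a,b)
    for r in range(int(b-25),int(b+25),2):
        xs=k[r].nonzero()[0]
        if len(xs)>2: print(r,xs.min(),xs.max(),end=' | ')
    print()
m('pics/s3.png',544,304.5); m('pics/s7.png',439.4,187)
for x,z in((544,304.5),(439.4,187)):
    print(proj('side',[[x,-20,z-30],[x,-20,z],[x,-20,z+30]]).round(1).tolist())
print(manip.read_state()['moment'],manip.read_state()['wrist_force'])
```

```text
pics/s3.png 299.3272063280666 118.62694105341474

pics/s7.png 344.0524677770296 176.40641291845756

[[299.0, 132.5], [299.3, 118.6], [299.7, 104.4]]
[[343.1, 189.3], [344.1, 176.4], [345.0, 163.1]]
[-0.39542337 -0.82942861 -0.00768683] [ 2.08841377 -0.99944221 -2.68425691]
```

Run:
```python
from h import *
for f,a,b in(('pics/s3.png',299,118),('pics/s7.png',344,176)):
    im=cv2.imread(f); h=cv2.cvtColor(im,cv2.COLOR_BGR2HSV);print(h[b,a-12:a+13].tolist()[::3])
    k=((h[:,:,0]<18)&(h[:,:,1]>75)).astype('uint8');w=k[b-30:b+30,a-16:a+17]
    ys,xs=w.nonzero();n,l,s,c=cv2.connectedComponentsWithStats(w);i=1+s[1:,4].argmax();print(s[i])
    R=[(r,(l[r]==i).nonzero()[0]) for r in range(60)];R=[(r,x.min(),x.max()) for r,x in R if len(x)>5];print([(r+b-30,x0+a-16,x1+a-16) for r,x0,x1 in R])
im=cv2.imread('pics/s7.png');c=cv2.resize(im[130:270,270:400],None,fx=4,fy=4,interpolation=cv2.INTER_CUBIC);cv2.imwrite('pics/c7.png',c)
```

```text
[[100, 7, 115], [95, 11, 138], [12, 82, 78], [12, 94, 92], [13, 99, 98], [12, 99, 100], [13, 81, 79], [77, 12, 146], [81, 12, 150]]
[ 10  17  13  29 309]
[(109, np.int64(294), np.int64(305)), (110, np.int64(294), np.int64(305)), (111, np.int64(294), np.int64(305)), (112, np.int64(294), np.int64(305)), (113, np.int64(294), np.int64(305)), (114, np.int64(294), np.int64(305)), (115, np.int64(293), np.int64(305)), (116, np.int64(293), np.int64(305)), (117, np.int64(294), np.int64(305)), (118, np.int64(293), np.int64(305)), (119, np.int64(293), np.int64(305)), (120, np.int64(293), np.int64(305)), (121, np.int64(293), np.int64(305)), (122, np.int64(293), np.int64(305)), (123, np.int64(294), np.int64(304)), (124, np.int64(293), np.int64(304)), (125, np.int64(293), np.int64(304)), (126, np.int64(293), np.int64(304)), (127, np.int64(293), np.int64(304)), (128, np.int64(293), np.int64(304)), (129, np.int64(293), np.int64(304)), (130, np.int64(293), np.int64(304)), (131, np.int64(293), np.int64(304)), (132, np.int64(293), np.int64(303))]
[[105, 29, 122], [106, 23, 121], [13, 81, 95], [12, 85, 9
[... 212 characters left out ...]
72, np.int64(338), np.int64(348)), (173, np.int64(338), np.int64(348)), (174, np.int64(338), np.int64(348)), (175, np.int64(338), np.int64(348)), (176, np.int64(338), np.int64(348)), (177, np.int64(338), np.int64(347)), (178, np.int64(338), np.int64(347)), (179, np.int64(337), np.int64(347)), (180, np.int64(337), np.int64(347)), (181, np.int64(337), np.int64(347)), (182, np.int64(337), np.int64(347)), (183, np.int64(337), np.int64(346)), (184, np.int64(337), np.int64(346)), (185, np.int64(337), np.int64(346)), (186, np.int64(337), np.int64(346)), (187, np.int64(336), np.int64(346)), (188, np.int64(336), np.int64(346)), (189, np.int64(336), np.int64(345)), (190, np.int64(339), np.int64(345))]
```

View pics/c7.png

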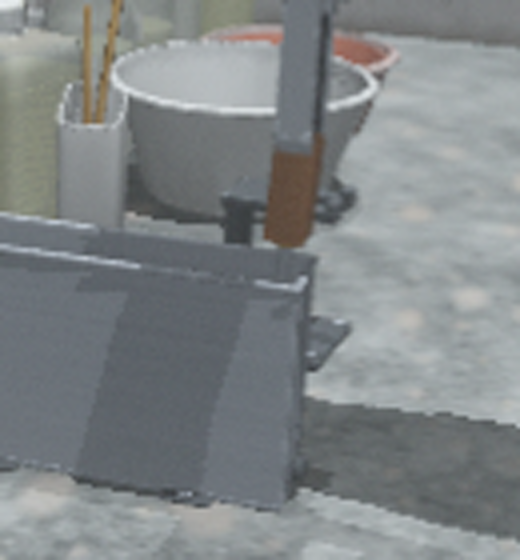

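The handle leans about 0.07 rad, so the hook foot lags about 9 mm and the rod has been pivoting in the grip at about 3 N since x≈446. That puts the carrier at x≈458–460, against the stop where I measured it. I'll relax 1 mm and lift in small checked steps.

Emit:
{"api": "play_rows", "payload": {
  "series": [
    [[0.0005,-0.001,0],0,1],
    [[0.001,-0.002,0],0,1],
    [[0.001,-0.003,0],0,1],
    [[0.001,-0.004,0],0,1]
  ]
}}

```text
clock: 19.8
eef_pos: [440.1, -17.8, 181.0]
eef_rot: [-1.573, -0.003, -0.024]
wrist_force: [1.9, 1.0, -3.7]
finger_gap: 22.9
```

Emit:
{"api": "play_rows", "payload": {
  "series": [
    [[0,-0.0005,0],0,1],
    [[0,-0.001,0],0,1]
  ]
}}

```text
clock: 20.0
eef_pos: [440.0, -17.7, 181.9]
eef_rot: [-1.573, -0.003, -0.025]
wrist_force: [2.3, 0.5, -4.9]
finger_gap: 22.4
```

Emit:
{"api": "play_rows", "payload": {
  "series": [
    [[0,-0.0005,0],0,1],
    [[0,-0.001,0],0,1]
  ]
}}

```text
clock: 20.2
eef_pos: [439.9, -17.7, 182.9]
eef_rot: [-1.573, -0.003, -0.024]
wrist_force: [2.6, -0.1, -4.2]
finger_gap: 22.9
```

Emit:
{"api": "play_rows", "payload": {
  "series": [
    [[0,-0.0005,0],0,1],
    [[0,-0.001,0],0,1]
  ]
}}

```text
clock: 20.4
eef_pos: [439.9, -17.7, 183.9]
eef_rot: [-1.573, -0.003, -0.024]
wrist_force: [2.8, -0.5, -4.3]
finger_gap: 22.7
```

Emit:
{"api": "play_rows", "payload": {
  "series": [
    [[0,-0.0005,0],0,1],
    [[0,-0.001,0],0,1]
  ]
}}

```text
clock: 20.6
eef_pos: [439.9, -17.7, 185.0]
eef_rot: [-1.573, -0.003, -0.024]
wrist_force: [2.0, 0.5, -4.5]
finger_gap: 22.3
```

Emit:
{"api": "play_rows", "payload": {
  "series": [
    [[0,-0.0005,0],0,1],
    [[0,-0.001,0],0,1]
  ]
}}

```text
clock: 20.8
eef_pos: [439.9, -17.7, 186.0]
eef_rot: [-1.573, -0.003, -0.024]
wrist_force: [2.1, -0.7, -4.9]
finger_gap: 23.0
```

Emit:
{"api": "play_rows", "payload": {
  "series": [
    [[0.0005,-0.001,0],0,1],
    [[0.001,-0.002,0],0,1],
    [[0.001,-0.003,0],0,1]
  ]
}}

```text
clock: 21.1
eef_pos: [440.9, -17.7, 189.1]
eef_rot: [-1.573, -0.002, -0.024]
wrist_force: [1.3, -0.3, -4.0]
finger_gap: 22.7
```

Emit:
{"api": "play_rows", "payload": {
  "series": [
    [[0,-0.001,0],0,1],
    [[0,-0.002,0],0,1],
    [[0,-0.003,0],0,1],
    [[0,-0.004,0],0,1]
  ]
}}

```text
clock: 21.5
eef_pos: [440.9, -17.7, 193.2]
eef_rot: [-1.573, -0.002, -0.024]
wrist_force: [1.7, -0.2, -3.2]
finger_gap: 22.7
```

Emit:
{"api": "play_rows", "payload": {
  "series": [
    [[0,-0.0015,0],0,1],
    [[0,-0.003,0],0,1],
    [[0,-0.0045,0],0,1],
    [[0,-0.006,0],0,1]
  ]
}}

```text
clock: 21.9
eef_pos: [440.9, -17.7, 199.3]
eef_rot: [-1.573, -0.002, -0.024]
wrist_force: [2.3, -0.3, -3.2]
finger_gap: 22.6
```

Emit:
{"api": "play_rows", "payload": {
  "series": [
    [[0,-0.002,0],0,1],
    [[0,-0.004,0],0,1],
    [[0,-0.006,0],0,1],
    [[0,-0.008,0],0,1],
    [[0,-0.01,0],0,1],
    [[0,-0.012,0],0,1],
    [[0,-0.014,0],0,1],
    [[0,-0.016,0],0,1]
  ]
}}

```text
clock: 22.7
eef_pos: [440.9, -17.7, 215.5]
eef_rot: [-1.573, -0.002, -0.024]
wrist_force: [-0.3, -0.4, -2.4]
finger_gap: 22.9
```

Emit:
{"api": "play_rows", "payload": {
  "series": [
    [[0,-0.004,0],0,1],
    [[0,-0.01,0],0,1],
    [[0,-0.017,0],0,1],
    [[0,-0.025,0],0,1],
    [[0,-0.033,0],0,1],
    [[0,-0.041,0],0,1],
    [[0,-0.049,0],0,1],
    [[0,-0.057,0],0,1],
    [[0,-0.065,0],0,1],
    [[0,-0.073,0],0,1],
    [[0,-0.081,0],0,1],
    [[0,-0.089,0],0,1],
    [[0,-0.097,0],0,1],
    [[0,-0.105,0],0,1],
    [[0,-0.113,0],0,1],
    [[0,-0.121,0],0,1],
    [[0,-0.128,0],0,1],
    [[0,-0.133,0],0,1],
    [[0,-0.135,0],0,1],
    [[0,-0.135,0],0,1]
  ]
}}

```text
clock: 24.7
eef_pos: [440.6, -17.4, 350.6]
eef_rot: [-1.573, -0.003, -0.024]
wrist_force: [0.5, -0.2, -4.2]
finger_gap: 22.8
```

Run:
```python
from h import *
im=snap('side','s8.png'); x,y=proj('side',[450,-18,240])[0];x,y=int(x),int(y);print(x,y,proj('side',[[450,-18,234],[441,-18,350]]))
c=cv2.resize(im[y-70:y+70,x-60:x+60],(480,560),interpolation=cv2.INTER_CUBIC);cv2.imwrite('pics/c8.png',c[:,:,::-1])
goto([531,273.5,350],0.3)
```

```text
340 152 [[340.46283584 155.20085384]
 [348.45421525 100.12055299]]
shift mm [ 83.4  -0.  293. ] twist -0.3245 t 24.75 pos [440.5 -17.4 350.4] rot [-1.5728 -0.0022 -0.0245] F [-0.56  0.56 -2.63]
```

View pics/c8.png

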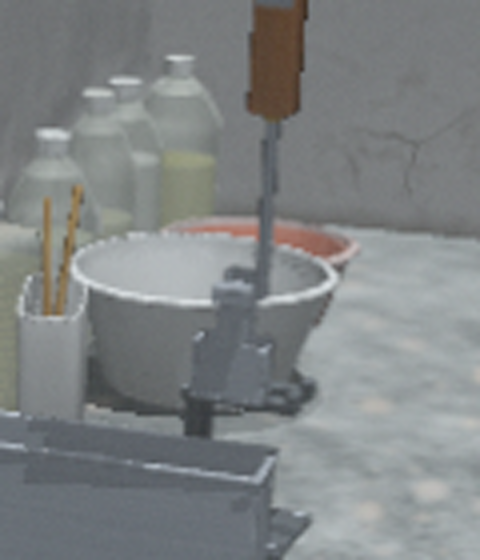

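The side crop shows the carrier hanging upright on the hook, clear above the tank, with the bar at crop (233,290). Now I carry it to the tray.

Emit:
{"api": "play_rows", "payload": {
  "series": [
    [[0.0004,0,0.002],0,1],
    [[0.0016,0,0.007],0,1],
    [[0.0037,0,0.016],0,1],
    [[0.0064,0,0.028],0,1],
    [[0.0098,0,0.043],0,1],
    [[0.0139,0,0.06],0,1],
    [[0.0184,0,0.08],0,1],
    [[0.0233,0,0.101],0,1],
    [[0.0284,0,0.124],0,1],
    [[0.0337,0,0.146],0,1],
    [[0.039,0,0.169],0,1],
    [[0.0441,0,0.192],0,1],
    [[0.049,0,0.213],0,1],
    [[0.0535,0,0.232],0,1],
    [[0.0576,0,0.25],0,1],
    [[0.061,0,0.265],0,1],
    [[0.0638,0,0.277],0,1],
    [[0.0658,0,0.286],0,1],
    [[0.067,0,0.291],0,1],
    [[0.0674,0,0.2926],0,1]
  ]
}}

```text
clock: 26.75
eef_pos: [515.1, 273.9, 349.8]
eef_rot: [-1.573, -0.002, -0.024]
wrist_force: [-0.7, -0.6, -3.8]
finger_gap: 22.7
```

Emit:
{"api": "play_rows", "payload": {
  "series": [
    [[0,0.002,0],0,1],
    [[0,0.008,0],0,1],
    [[0,0.016,0],0,1],
    [[0,0.026,0],0,1],
    [[0,0.037,0],0,1],
    [[0,0.048,0],0,1],
    [[0,0.059,0],0,1],
    [[0,0.07,0],0,1],
    [[0,0.081,0],0,1],
    [[0,0.092,0],0,1],
    [[0,0.103,0],0,1],
    [[0,0.113,0],0,1],
    [[0,0.122,0],0,1],
    [[0,0.13,0],0,1],
    [[0,0.137,0],0,1],
    [[0,0.142,0],0,1],
    [[0,0.146,0],0,1],
    [[0,0.149,0],0,1],
    [[0,0.15,0],0,1],
    [[0,0.15,0],0,1]
  ]
}}

```text
clock: 28.75
eef_pos: [515.4, 273.6, 199.8]
eef_rot: [-1.573, -0.002, -0.024]
wrist_force: [0.2, -0.1, -1.4]
finger_gap: 22.5
```

Run:
```python
from h import *
im=snap('side','s9.png'); x,y=proj('side',[531,274,50])[0];x,y=int(x),int(y)
c=cv2.resize(im[y-90:y+60,x-90:x+90],(720,600),interpolation=cv2.INTER_CUBIC);cv2.imwrite('pics/c9.png',c[:,:,::-1]);print(x,y)
goto([515,273.5,177],-0.024);print(proj('side',[[531,273.5,90],[531,273.5,27],[531,273.5,4]]))
```

```text
254 296
shift mm [-0.5 23.  -0. ] twist -0.0003 t 28.8 pos [515.4 273.6 200. ] rot [-1.5727 -0.0023 -0.0243] F [ 0.3  -0.46 -2.82]
[[253.76683883 276.51384701]
 [254.50155315 306.6008942 ]
 [254.76189899 317.01058786]]
```

View pics/c9.png

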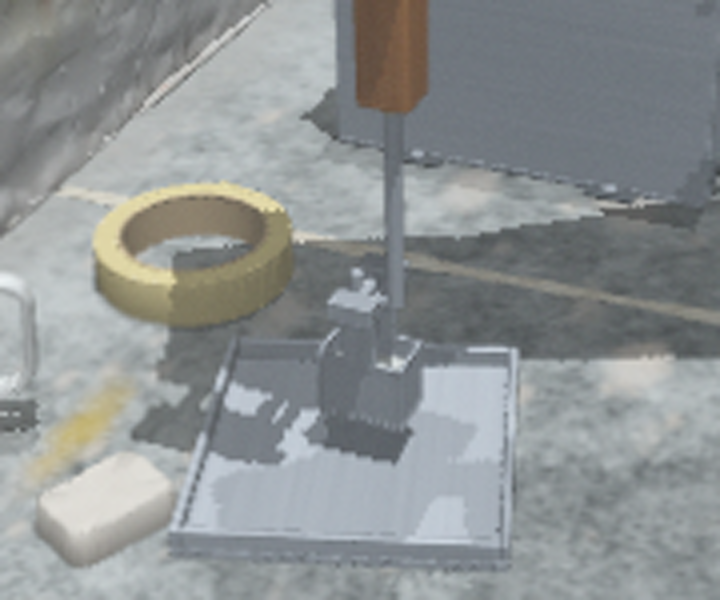

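The crop shows the carrier hanging upright just above the tray floor, near the middle, with the bar at crop (358,290) against a predicted (359,282). Now I set it down slowly.

Emit:
{"api": "play_rows", "payload": {
  "series": [
    [[0,0.003,0],0,1],
    [[0,0.007,0],0,1],
    [[0,0.011,0],0,1],
    [[0,0.014,0],0,1],
    [[0,0.016,0],0,1],
    [[0,0.0175,0],0,1],
    [[0,0.0185,0],0,1],
    [[0,0.0195,0],0,1],
    [[0,0.0205,0],0,1],
    [[0,0.0215,0],0,1],
    [[0,0.0225,0],0,1],
    [[0,0.0235,0],0,1],
    [[0,0.0245,0],0,1],
    [[0,0.0255,0],0,1],
    [[0,0.0265,0],0,1],
    [[0,0.0275,0],0,1],
    [[0,0.0285,0],0,1],
    [[0,0.0295,0],0,1],
    [[0,0.0305,0],0,1],
    [[0,0.0305,0],0,1]
  ]
}}

```text
clock: 30.8
eef_pos: [515.4, 273.5, 169.3]
eef_rot: [-1.573, -0.002, -0.024]
wrist_force: [0.1, 0.2, -1.2]
finger_gap: 22.9
```

Emit:
{"api": "play_rows", "payload": {
  "series": [
    [[0,0.0015,0],0,1],
    [[0,0.003,0],0,1],
    [[0,0.0045,0],0,1],
    [[0,0.0055,0],0,1],
    [[0,0.0055,0],0,1]
  ]
}}

```text
clock: 31.3
eef_pos: [515.4, 273.5, 163.6]
eef_rot: [-1.573, -0.002, -0.024]
wrist_force: [-0.5, -0.1, -1.0]
finger_gap: 22.9
```

Emit:
{"api": "play_rows", "payload": {
  "series": [
    [[0,0.001,0],0,1],
    [[0,0.0025,0],0,1],
    [[0,0.004,0],0,1],
    [[0,0.004,0],0,1]
  ]
}}

```text
clock: 31.7
eef_pos: [515.3, 273.4, 159.3]
eef_rot: [-1.573, -0.001, -0.024]
wrist_force: [-0.9, 0.0, -1.1]
finger_gap: 23.0
```

Emit:
{"api": "play_rows", "payload": {
  "series": [
    [[-0.001,0,0],0,1],
    [[-0.002,0,0],0,1],
    [[-0.0035,0,0],0,1],
    [[-0.005,0,0],0,1],
    [[-0.0065,0,0],0,1],
    [[-0.008,0,0],0,1]
  ]
}}

```text
clock: 32.3
eef_pos: [507.1, 273.6, 159.3]
eef_rot: [-1.573, -0.001, -0.024]
wrist_force: [0.2, 0.3, -1.9]
finger_gap: 22.7
```

Emit:
{"api": "play_rows", "payload": {
  "series": [
    [[-0.002,0,0],0,1],
    [[-0.004,0,0],0,1],
    [[-0.006,0,0],0,1],
    [[-0.009,0,0],0,1],
    [[-0.012,0,0],0,1],
    [[-0.015,0,0],0,1],
    [[-0.018,0,0],0,1],
    [[-0.021,0,0],0,1],
    [[-0.025,0,0],0,1],
    [[-0.03,0,0],0,1],
    [[-0.035,0,0],0,1],
    [[-0.04,0,0],0,1],
    [[-0.045,0,0],0,1],
    [[-0.05,0,0],0,1],
    [[-0.055,0,0],0,1],
    [[-0.06,0,0],0,1]
  ]
}}

```text
clock: 33.9
eef_pos: [446.7, 275.1, 159.3]
eef_rot: [-1.573, -0.001, -0.024]
wrist_force: [-1.6, -0.2, -2.0]
finger_gap: 23.1
```

Run:
```python
from h import *
im=snap('side','s10.png'); a=im[206:356,164:344]
b=cv2.imread('pics/s9.png')[206:356,164:344,::-1]
cv2.imwrite('pics/c10.png',cv2.resize(a,(720,600),interpolation=cv2.INTER_CUBIC)[:,:,::-1])
goto([380.6,-217.8,300],-0.15)
s=manip.read_state()['joints'];print(s.round(2))
```

```text
shift mm [ -53.6 -139.6 -494.7] twist 0.126 t 33.95 pos [446.2 275.1 159.3] rot [-1.5731e+00 -1.3000e-03 -2.4000e-02] F [ 0.21  0.49 -1.46]
[ 0.48  0.25  1.61 -0.    1.28 -1.06]
```

The picture limit is reached, so the rest is checked by numbers. I'll measure the rod's tilt and find the carrier with the top camera.

Run:
```python
from h import *
im=cv2.imread('pics/s10.png');h=cv2.cvtColor(im,cv2.COLOR_BGR2HSV)
pr=proj('side',[[446.5,275,z] for z in(139,169,199)]);print(pr.round(1).tolist())
k=((h[:,:,0]<18)&(h[:,:,1]>75)).astype('uint8');a,b=pr[1].astype(int);w=k[b-35:b+35,a-25:a+26]
n,l,s,c=cv2.connectedComponentsWithStats(w);i=1+s[1:,4].argmax();print(s[i])
R=np.array([(r+b-35,x.min()+a-25,x.max()+a-25) for r in range(70) for x in[(l[r]==i).nonzero()[0]] if len(x)>8]);print(R[2:-2:3].tolist())
for j in(1,2):print('slope',np.polyfit(R[3:-3,0],R[3:-3,j],1)[0])
# shank/hook: dark line at z 60..130
t=snap('top','t1.png')[:,:,::-1].astype(int);t0=cv2.imread('pics/top0.png').astype(int)
d=np.abs(t-t0).sum(2);d[:190]=0;d[255:]=0;d[:,:170]=0;d[:,235:]=0
m=(d>60).astype('uint8');n,l,s,c=cv2.connectedComponentsWithStats(m)
for i in range(1,n):
    if s[i,4]>8: print(s[i],c[i],onz('top',[c[i]],36).round(0),onz('top',[c[i]],67).round(0))
print('pred carrier',proj('top',[[531,273.5,36],[531,273.5,67]]))
```

```text
[[301.9, 260.8], [302.5, 244.1], [303.1, 226.9]]
[ 17  16  18  39 512]
[[237, 294, 310], [240, 294, 310], [243, 294, 310], [246, 294, 310], [249, 294, 310], [252, 294, 310], [255, 294, 309], [258, 294, 309]]
slope 1.9933533421470953e-15
slope -0.05985319028797143
[ 170  199   65   56 3012] [201.82204515 229.55079681] [[508. 267.  36.]] [[504. 262.  67.]]
pred carrier [[199.88937663 221.07901359]
 [197.96596756 219.25667622]]
```

Emit:
{"api": "play_rows", "payload": {
  "series": [
    [[0,-0.005,0],0,1],
    [[0,-0.02,0],0,1],
    [[0,-0.04,0],0,1],
    [[0,-0.06,0],0,1],
    [[0,-0.08,0],0,1],
    [[0,-0.1,0],0,1],
    [[0,-0.12,0],0,1],
    [[0,-0.134,0],0,1],
    [[0,-0.14,0],0,1]
  ]
}}

```text
clock: 34.9
eef_pos: [446.8, 275.6, 301.0]
eef_rot: [-1.572, -0.003, -0.024]
wrist_force: [-0.3, 0.4, -1.5]
finger_gap: 22.7
```

Emit:
{"api": "play_rows", "payload": {
  "series": [
    [[-0.001,0,-0.005],0,1],
    [[-0.002,0,-0.017],0,1],
    [[-0.004,0,-0.035],0.02,1],
    [[-0.007,0,-0.06],0.04,1],
    [[-0.01,0,-0.09],0.06,1],
    [[-0.013,0,-0.12],0.08,1],
    [[-0.017,0,-0.155],0.1,1],
    [[-0.02,0,-0.19],0.126,1],
    [[-0.024,0,-0.225],0.126,1],
    [[-0.028,0,-0.26],0.126,1],
    [[-0.032,0,-0.295],0.126,1],
    [[-0.035,0,-0.33],0.126,1],
    [[-0.039,0,-0.365],0.126,1],
    [[-0.042,0,-0.395],0.126,1],
    [[-0.046,0,-0.425],0.126,1],
    [[-0.049,0,-0.45],0.126,1],
    [[-0.051,0,-0.47],0.126,1],
    [[-0.052,0,-0.484],0.126,1],
    [[-0.053,0,-0.492],0.126,1],
    [[-0.0536,0,-0.4947],0.126,1]
  ]
}}

```text
clock: 36.9
eef_pos: [380.9, -218.1, 301.2]
eef_rot: [-1.571, -0.003, -0.151]
wrist_force: [0.7, 0.0, -1.0]
finger_gap: 23.1
```

Run:
```python
from h import *
goto([380.4,-218.0,143],-0.15)
t=snap('top','t2.png')[:,:,::-1];snap('side','s11.png');t0=cv2.imread('pics/top0.png').astype(int)
d=np.abs(t.astype(int)-t0).sum(2);d[:190]=0;d[255:]=0;d[:,:165]=0;d[:,237:]=0
m=(d>60).astype('uint8');n,l,s,c=cv2.connectedComponentsWithStats(m)
for i in range(1,n):
    if s[i,4]>8: print(s[i],c[i],onz('top',[c[i]],36).round(0))
ys,xs=np.where((t.min(2)>215)&(l>0));print(len(xs),xs.mean() if len(xs) else 0,ys.mean() if len(xs) else 0)
s3=cv2.imread('pics/s3.png').astype(int);s=cv2.imread('pics/s11.png').astype(int);d=np.abs(s-s3).sum(2)>60;d=d[240:350,200:310];ys,xs=d.nonzero();print('side diff',xs.min()+200,xs.max()+200,ys.min()+240,ys.max()+240,'pred top/bottom',proj('side',[[531,273.5,71],[531,273.5,5]]).round(0).tolist())
```

```text
shift mm [-1.100e+00  1.582e+02  1.000e-01] twist -0.001 t 36.9 pos [ 380.9 -218.1  301.2] rot [-1.5714 -0.0032 -0.151 ] F [ 0.67  0.   -1.04]
[192 214  23  18 211] [202.95734597 222.12322275] [[528. 265.  36.]]
22 200.22727272727272 225.95454545454547
side diff 242 309 253 328 pred top/bottom [[254.0, 286.0], [255.0, 317.0]]
```

Emit:
{"api": "play_rows", "payload": {
  "series": [
    [[-0.001,0.005,0],0,1],
    [[-0.001,0.02,0],0,1],
    [[-0.001,0.045,0],0,1],
    [[-0.001,0.07,0],0,1],
    [[-0.001,0.095,0],0,1],
    [[-0.001,0.12,0],0,1],
    [[-0.001,0.14,0],0,1],
    [[-0.001,0.152,0],0,1],
    [[-0.001,0.158,0],0,1],
    [[-0.001,0.158,0],0,1],
    [[-0.001,0.158,0],0,1]
  ]
}}

```text
clock: 38.1
eef_pos: [381.1, -217.7, 144.1]
eef_rot: [-1.572, -0.004, -0.15]
wrist_force: [-0.2, 1.2, -0.7]
finger_gap: 22.9
```

Run:
```python
from h import *
goto([464,-230.6,143],-0.15)
b=cv2.imread('pics/s3.png');im=snap('side','s12.png')[:,:,::-1].copy()
# rod tilt via wrist? handle edges in side view
h=cv2.cvtColor(im,cv2.COLOR_BGR2HSV);pr=proj('side',[[380,-218,z] for z in(123,153,183)]);print(pr.round(1).tolist())
k=((h[:,:,0]<18)&(h[:,:,1]>75)).astype('uint8');a,c=pr[1].astype(int);w=k[c-25:c+25,a-18:a+19]
n,l,s,_=cv2.connectedComponentsWithStats(w);i=1+s[1:,4].argmax();print(s[i])
R=np.array([(r+c-25,x.min()+a-18,x.max()+a-18) for r in range(50) for x in[(l[r]==i).nonzero()[0]] if len(x)>5]);print(R[::3].tolist())
```

```text
shift mm [83.9  1.5 -0.4] twist -0.0 t 38.1 pos [ 381.1 -217.7  144.1] rot [-1.5719 -0.0044 -0.15  ] F [-0.24  1.15 -0.72]
[[379.1, 179.3], [380.3, 168.4], [381.5, 157.2]]
[ 13  15  11  23 163]
[[162, 376, 385], [165, 376, 384], [168, 376, 384], [171, 375, 383], [174, 375, 383], [177, 375, 383]]
```

Emit:
{"api": "play_rows", "payload": {
  "series": [
    [[0.003,0,0],0,1],
    [[0.01,0,0],0,1],
    [[0.018,0,0],0,1],
    [[0.026,0,0],0,1],
    [[0.034,0,0],0,1],
    [[0.042,0,0],0,1],
    [[0.049,0,0],0,1],
    [[0.055,0,0],0,1]
  ]
}}

```text
clock: 38.95
eef_pos: [436.2, -226.1, 144.3]
eef_rot: [-1.572, -0.004, -0.15]
wrist_force: [-0.7, -0.7, -0.9]
finger_gap: 22.9
```

Emit:
{"api": "play_rows", "payload": {
  "series": [
    [[0.004,0,0],0,1],
    [[0.009,0,0],0,1],
    [[0.014,0,0],0,1],
    [[0.019,0,0],0,1],
    [[0.024,0,0],0,1],
    [[0.027,0,0],0,1],
    [[0.0285,0,0],0,1],
    [[0.0285,0,0],0,1]
  ]
}}

```text
clock: 39.75
eef_pos: [464.4, -230.3, 144.4]
eef_rot: [-1.572, -0.004, -0.15]
wrist_force: [-0.5, 0.4, -2.1]
finger_gap: 22.9
```

Run:
```python
from h import *
goto([464,-230.6,129],-0.15)
```

```text
shift mm [-0.4 15.4 -0.3] twist 0.0001 t 39.75 pos [ 464.4 -230.3  144.4] rot [-1.5719 -0.0044 -0.1499] F [-0.53  0.37 -2.06]
```

Emit:
{"api": "play_rows", "payload": {
  "series": [
    [[0,0.002,0],0,1],
    [[0,0.005,0],0,1],
    [[0,0.008,0],0,1],
    [[0,0.01,0],0,1],
    [[0,0.012,0],0,1],
    [[0,0.0135,0],0,1],
    [[0,0.0145,0],0,1],
    [[0,0.015,0],0,1],
    [[0,0.015,0],0,1]
  ]
}}

```text
clock: 40.65
eef_pos: [464.5, -230.3, 129.4]
eef_rot: [-1.572, -0.004, -0.15]
wrist_force: [-0.8, -0.6, -0.5]
finger_gap: 22.7
```

Emit:
{"api": "play_rows", "payload": {
  "series": [
    [[0,0.0004,0],0,1],
    [[0,0.0004,0],0,0.9],
    [[0,0.0004,0],0,0.8],
    [[0,0.0004,0],0,0.6],
    [[0,0.0004,0],0,0.4],
    [[0,0.0004,0],0,0.2],
    [[0,0.0004,0],0,0],
    [[0,0.0004,0],0,0],
    [[0,0.0004,0],0,0],
    [[0,0.0004,0],0,0]
  ],
  "squeeze": 10
}}

```text
clock: 41.65
eef_pos: [464.5, -230.3, 129.0]
eef_rot: [-1.572, -0.004, -0.15]
wrist_force: [-0.1, -0.3, 0.2]
finger_gap: 76.3
```

Emit:
{"api": "play_rows", "payload": {
  "series": [
    [[0,0,0],0,0],
    [[0,-0.005,0],0,0],
    [[0,-0.02,0],0,0],
    [[0,-0.045,0],0,0],
    [[0,-0.075,0],0,0],
    [[0,-0.105,0],0,0],
    [[0.01,-0.12,0],0,0],
    [[0.03,-0.1216,0],0,0],
    [[0.0407,-0.122,0],0,0],
    [[0.0407,-0.122,0],0,0],
    [[0.0407,-0.122,0],0,0]
  ]
}}

```text
clock: 42.75
eef_pos: [503.9, -236.1, 251.1]
eef_rot: [-1.572, -0.004, -0.15]
wrist_force: [0.5, 0.5, 0.7]
finger_gap: 93.7
```

Run:
```python
from h import *
s=manip.read_state();print(s['eef_pos'],s['finger_gap'],s['clock'])
P=cp('wrist');a=snap('wrist','w9.png');snap('side','s13.png');snap('top','t3.png')
P2=[np.array(p,float) for p in np.load('P2.npy',allow_pickle=True)]
def hm(f,P):
    h=cv2.cvtColor(cv2.imread(f),cv2.COLOR_BGR2HSV);k=((h[:,:,0]<18)&(h[:,:,1]>110)).astype('uint8');a,b=proj('wrist',[464,-230,160],P)[0].astype(int)
    w=k[b-30:b+30,a-30:a+30];n,l,s,c=cv2.connectedComponentsWithStats(w);i=1+s[1:,4].argmax();uv=c[i]+[a-30,b-30];print(f,s[i],uv,onz('wrist',[uv],169,P))
hm('pics/w2.png',P2);hm('pics/w9.png',P)
# carrier and rod in side, compare with first pictures
s0=cv2.imread('pics/side0.png').astype(int);s1=cv2.imread('pics/s13.png').astype(int);d=(np.abs(s1-s0).sum(2)>45).astype('uint8')
n,l,st,c=cv2.connectedComponentsWithStats(d)
for i in range(1,n):
    if st[i,4]>15: print('side',st[i],c[i].round(0))
print(proj('side',[[531,273.5,70],[531,273.5,5],[464,-231,169]]).round(0).tolist())
t0=cv2.imread('pics/top0.png').astype(int);t1=cv2.imread('pics/t3.png').astype(int);d=(np.abs(t1-t0).sum(2)>60).astype('uint8')
n,l,st,c=cv2.connectedComponentsWithStats(d)
for i in range(1,n):
    if st[i,4]>15: print('top',st[i],c[i].round(0))
```

```text
[ 503.87090255 -236.09881605  251.0904204 ] 93.71905688693448 42.75
pics/w2.png [ 13  12  31  35 983] [272.29908444 152.3723296 ] [[ 461.93249901 -230.99641597  169.        ]]
pics/w9.png [ 14  12  30  35 975] [279.44717949 151.92205128] [[ 461.6356216  -230.93132276  169.        ]]
side [ 315    0  144  111 3456] [362.  27.]
side [  465     0    95   339 17287] [516. 130.]
side [334  91   3  12  16] [335.  97.]
side [326 101  10  16 101] [330. 109.]
side [290 157  12  24 132] [297. 167.]
side [345 157  10   4  26] [349. 159.]
side [325 174  34   9 115] [339. 178.]
side [524 174  25   3  30] [537. 175.]
side [551 188   9   6  21] [556. 190.]
side [  346   206   104   214 11182] [409. 306.]
side [553 234   7   6  18] [556. 237.]
side [545 248  15  15  59] [552. 256.]
side [537 257   8   7  16] [542. 260.]
side [489 269  12   6  38] [494. 272.]
side [246 280  20  15 162] [257. 287.]
side [242 296  28  33 687] [255. 311.]
side [507 299  10   3  20] [511. 300.]
side [515 304  17   9  34] [522. 307.]
[[254.0, 286.0], [255.0, 317.0], [350.0, 158.0]]
top [  190   160   298   260 31285] [355. 315.]
top [434 172  29  17 259] [449. 180.]
top [304 199  11   6  34] [309. 201.]
top [302 208  13  12  98] [309. 214.]
top [192 214  22  18 196] [203. 222.]
top [  88  303  178   61 4458] [171. 330.]
top [180 309   9   6  16] [184. 312.]
top [   0  364  135   56 1717] [ 61. 392.]
top [  0 375  52  45 806] [ 16. 395.]
top [ 21 398  10  22  80] [ 26. 409.]
top [ 53 417  10   3  18] [ 58. 418.]
```

```bash
python3 -c "
from h import *
print(manip.sign_off())"
```

```text
the job is handed in; nothing more can be done
None
```

I fetched the carrier with the hook rod, stood it in the drain tray and hung the rod back in its stand. I handed the job in at about 43 s; no verdict is reported.

**Carrier:** I caught the bar, drew the carrier to the front stop and lifted it out through the gap. The wrist force in x rose only to about 3 N at the stop, against about 1.5 N while sliding. That is less than the 4 to 7 N over friction the task describes, because the rod pivoted slightly in the grip. I confirmed the stop by its measured position and by the free lift, where the load stayed at about 4 to 5 N, roughly the rod plus carrier.

**Last checks:**
- **Rod:** its handle is within 0.5 mm of where it stood at the start, by the wrist camera before and after.
- **Carrier in the tray:** the side and top cameras show it about where I planned, within about 10 mm of the tray centre. The change it makes in the side view matches one standing at full height.
- **Gripper:** it is open and clear of everything.
- **Bystanders:** the tape and blank show no change. The cup and rib were hidden by the arm or its shadow in the last top view, so I did not confirm them, though nothing came near them.

The 12-picture viewing limit ran out just after the set-down, so I checked the end state by numbers only and never viewed the standing carrier.

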